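# Run a gauge ring round a bent rod to its stop

### The arm

A 6-joint arm with a two-finger parallel gripper is mounted at the origin on a cart in front of the work surface, level with it; the furniture and walls round the work are solid. World frame = base frame: x ahead of the robot, y to its left, z up, the work surface at z = 0. Lengths are in m, angles in degrees, forces in N, time in s.
With the tool pointing down it reaches from about 0.4 to 0.825 m from the base axis. Payload 7 kg.
Tool frame: the origin (TCP) lies between the finger pads; the fingertips stand 25 mm ahead of it and the grasp point (between the pads) lies 6 mm ahead of it; z points along the fingers, y is the line along which they close (so a half turn about z gives the same grasp; the last joint's range is limited). The gripper opens to 88 mm and grips with 3 to 60 N. Pads are 19 mm wide; open, the fingers measure 130 mm over their backs; the gripper's body (78 mm by 193 mm) begins 47 mm behind the grasp point.
Start: joints at [81.71, 20.546, 0.682, 0, -70.136, -16.507], TCP at [0.283, 0.613, 0.252] pointing down, gripper open.
Joint ranges: [-176.03, 176.03], [-82.01, 121.73], [-58.28, 71.71], [-173.87, 95.51], [-174.79, -0.11], [-173.66, 173.66]. Speed limits (degrees/s): [136.94, 136.94, 172.46, 180, 180, 180].

### API

Orientations are given as [roll, pitch, yaw] about the fixed x, y, z axes, in that order (R = Rz(yaw) Ry(pitch) Rx(roll)).
In Python, from plant import status, optics, job gives the robot as it stands. The module is installed in compiled form; this text tells all that it offers.
- The arm moves only by the shell command python3 -m pendant 'ROWS'. ROWS is a JSON object with one list for each field, all of the same length, 1 to 8, a row being the entries at one place: sx, sy, sz (the shift in fractions of the full range, 1 being 800 mm), turn (a turn about the tool's z in shares of 360 degrees (1.0 is 360 degrees)), jaw (the finger opening in m); each row is the pose to reach, as a shift and turn from the pose commanded when the command began, along the tool's axes at that moment; what a row does not reach only later rows make up. A row lasts 1/8 s, in which the tool goes at most 0.0625 m and 10.7 degrees, less where a joint would pass 70% of its speed; a pose out of reach is approached as far as the arm can. The fingers move at their own pace and stop on an object; the grip force is fixed at half the most. Time passes only in rows, so rows that do not move let the fingers close. It prints the time, the measured TCP pose, the force, the opening and the grip force at its end. No shift or turn number may pass 1 either way. Input that does not fit is refused with a message, and nothing moves.
- status.get_obs(): the state, without advancing time (a new reading comes with each control period).
- optics.snapshot(name): name is "side" or "top"; returns a dict with "frame" (420x560x3 uint8, red, green, blue), "z_map" (420x560 float32, m along the optical axis (not along the pixel's ray), 0 where there is no reading), "fovy" (degrees; the focal length in pixels is half the picture's height over the tangent of half this angle, whatever the lens; pixels are square), "cx", "cy" (the principal point, pixels), "k1" (the pictures are not rectified: a ray, as slopes to the right and down, at radius r is drawn at 1 + k1 r^2 times it, then the intrinsics apply), "R" (3x3) and "t" (3): a world point X has camera coordinates R X + t. Camera axes: x right, y down, z forward; pixel columns grow to the right and rows downward; lengths in m; the calibration is good to about 2 mm. A picture is of the moment at which its call begins.
- job.close_job(): hands the job in; it is judged then, once.
The state is a dict: "clock": time; "joint_pos": joint angles; "qvel": joint speeds; "tau": joint torques, N m; "tool_pos": TCP position; "orientation": TCP orientation; "force": force on the tool from outside, world axes, zero at the start; "moment": the same for the moment, N m; "opening": finger opening in m; "gripper_force": force on a finger pad.
Only numpy, scipy, OpenCV 4.12 (cv2) and the standard library are available. Lean on these libraries where they do the work, as an engineer would, in place of code of your own. Each camera call takes 0.05 s, during which the arm holds its last target. There are 200 camera calls.

### The job

Prove the bends of the bent rod: take the brass gauge ring by its black stem, slide it along the rod round both bends and bring it right up against the dark bush of the red stop, leaning on it with a light push of about 6 N for a second. Never force the ring: keep its push on the rod and stop below 15 N all the way. Then let go, leaving the ring hanging upright there by the stop, the rod unbent, and the vial, bottle, dish and loupe where they were.

Things in the scene. Friction and masses are not known exactly. Their poses are not given: they have to be found in the camera images.
- bend_jig: Fixed bench jig: dark steel foot plate 90x90x12, round post, aluminium clamp head 30x34x28 (x, y, z) that holds one end of a rigid bent steel rod of 8 mm diameter. Origin: centre of the foot's underside, on the bench. The whole rod is level, its axis 95 mm above the bench. Its first leg starts straight above the origin and runs along the jig's +x.
- rod_root (a point): Rod's axis where it leaves the head, 15 mm from the jig's axis; axes as the jig's. From here: straight first leg 83 to 107 long; bend to the left (+y), radius 30; straight second leg 38 to 62; bend to the right, radius 30; straight third leg, 125, with the stop and a free end. Bends are hand-made, each 41 to 59 degrees in all: 25, a kink of -9 to +9, 25. Real values are not reported.
- gauge_ring: Loose brass ring on the rod's first leg: outside diameter 32, bore 11 (1.5 mm play all round), 8 long. Origin: centre of the bore; x along the bore, at the start about as the jig's x (to the stop); z up. A steel weight, 24 diameter, down to 42 under the origin, keeps it upright; at rest the origin hangs 1.5 mm under the rod's axis. About 0.12 kg. Passes up to about 18 degrees off the rod.
- ring_stem (a point): Grip point in the middle of the ring's black square stem, 14x14 (sides along the ring's x and y), 50 mm above the ring's origin. The stem reaches from 35 mm below this point to 11 mm above it. Axes as the ring's.
- stop: Stop on the third leg: red collar, 28 diameter, 12 long, with a dark bush, 22 diameter at its head, screwed out of it by 6 to 40 mm towards the arriving ring (not reported). The bush's head is what the ring meets. Origin: rod's axis in the red collar's face on the ring's side, 65 to 85 mm after the end of the second bend; x along the third leg, away from the ring; z up. All rigid.
- vial_0: Small clear vial with white cap, 25 diameter, 56 high, standing beside the rod; leave alone. Origin: centre of its underside.
- oil_bottle: Small amber dropper bottle, 34 diameter, 102 high, standing beside the rod; leave alone. Origin: centre of its underside.
- petri_dish: Shallow round dish, 91 diameter, 14 high, near the rod; leave alone. Origin: centre of its underside.
- loupe: Small folding loupe, 26x39x15, lying beyond the rod; leave alone. Origin: centre of its underside.
There are look-alikes about, which are no part of the job. Leave any purple look-alike of the gauge_ring alone.

How it is judged (in metres and radians):
On the way:
1. the ring is pressed against the stop (bush or collar) with more than 4 N for 0.5 s (contact force between gauge_ring and stop above 4 N), for 0.5 s.
At the end, for the whole second after the job is handed in: The gauge ring hangs at rest on the third leg, before the red collar and within 55 mm of its face (centre of the bore to the stop's origin), tilted less than 0.3 rad, let go (x of gauge_ring in the frame of stop below -0.003 m and distance between gauge_ring and stop below 0.055 m and angle between gauge_ring's own z axis and vertical below 0.3 rad and linear speed of gauge_ring below 0.03 m/s); the robot touches nothing.
It fails at once if the ring is forced: it pushes on the rod or stop with more than 15 N (contact force between gauge_ring and bend_jig above 15 N).
It fails at once if the rod is bent: the stop collar moves more than 4 mm (distance of stop from where it was at the start of the episode above 0.004 m).
It fails at once if the vial, bottle, dish or loupe is moved more than 15 mm (distance of any of vial_0, oil_bottle, petri_dish, loupe from where it was at the start of the episode above 0.015 m).
It also fails if it takes over 72 s, if anything falls off the work surface, if the arm or the gripper's body presses on something with over 40 N, if the wrist force passes 120 N, or if a joint passes its speed limit or range.

## Working session

There is one attempt and no reset: what is moved stays moved. The work goes in short steps, Python scripts to look and compute and a shell command to move; the robot and the scene stay as the last step left them, time stands still between calls to the robot, and variables do not carry over. Pictures are saved under pics/ and viewed, at most 10 in all, crops included, and the job is handed in when it is done.

```bash
mkdir -p pics; cat > h.py <<'E'
import numpy as np, cv2
from plant import status, optics, job
def snap(n,f=None):
    s=optics.snapshot(n)
    if f: cv2.imwrite('pics/'+f,s['frame'][:,:,::-1])
    np.savez('/tmp/%s.npz'%n,**s); return s
def ray(s,u,v):
    f=210/np.tan(np.radians(s['fovy'])/2)
    d=np.array([(u-s['cx'])/f,(v-s['cy'])/f]); x=d.copy()
    for _ in range(30): x=d/(1+s['k1']*(x@x))
    return np.array([x[0],x[1],1.])
def at_z(s,u,v,z):  # intersect with height z
    R=s['R'];c=-R.T@s['t'];d=R.T@ray(s,u,v); return c+d*(z-c[2])/d[2]
def at_d(s,u,v):
    return s['R'].T@(ray(s,u,v)*s['z_map'][int(round(v)),int(round(u))]-s['t'])
def proj(s,X):
    p=s['R']@np.array(X)+s['t'];a=p[:2]/p[2];a=a*(1+s['k1']*(a@a))
    f=210/np.tan(np.radians(s['fovy'])/2);return a*f+[s['cx'],s['cy']]
E
python3 - <<'E'
from h import *
for n in('top','side'):
    s=snap(n,n+'0.png');print(n,-s['R'].T@s['t'],s['fovy'],s['k1'],s['R'].round(2).tolist())
print(status.get_obs())
E
```

```text
top [0.40161243 0.06693109 1.00791671] 43.23111394775319 0.016763492416156617 [[-0.01, -1.0, -0.01], [-0.99, 0.01, -0.16], [0.16, 0.01, -0.99]]
side [ 0.59646621 -0.71572365  0.44348629] 52.62047272554327 0.0023682205680781213 [[1.0, 0.08, 0.02], [0.04, -0.38, -0.92], [-0.07, 0.92, -0.38]]
{'clock': 0.1, 'joint_pos': array([ 8.17080044e+01,  2.05869212e+01,  6.40820669e-01, -1.83701916e-02,
       -7.01363686e+01, -1.65083999e+01]), 'qvel': array([ 0.07310222, -0.01202002,  0.12746575,  0.07639001,  0.10724425,
        0.07366279]), 'tau': array([-1.27370287e-03, -5.84164989e+01,  2.93750650e+01,  7.01550588e+00,
        1.02000585e-02, -4.57844885e-05]), 'tool_pos': array([0.28296984, 0.61239339, 0.25073264]), 'orientation': array([ 1.79916023e+02, -6.87793700e-03, -2.48066447e+01]), 'force': array([-0.07840986,  0.39108945, -1.22590143]), 'moment': array([ 0.06708353, -0.02425586,  0.00570312]), 'gripper_force': 0.0, 'opening': 0.08740137525031083}
```

View pics/top0.png

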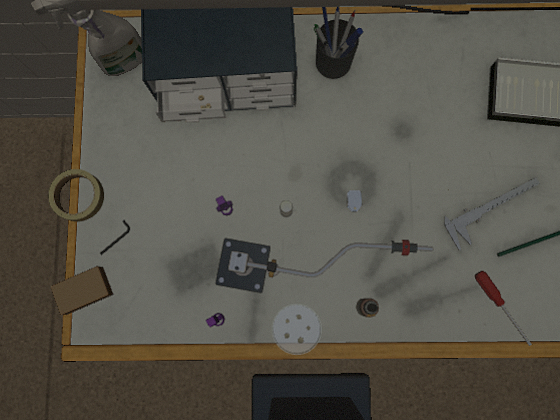

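View pics/side0.png

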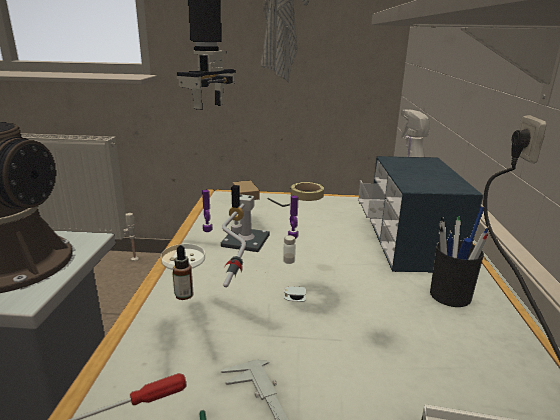

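The top view shows the jig head at (238,262), the brass ring with its black stem at about (271,267), bends near (313,274) and (350,247), and the red stop at about (404,247). The ring candidates are purple (224,205), purple (215,320) and brass on the rod (271,267). I choose the brass one and check it in an enlarged crop.

```bash
python3 - <<'E'
from h import *
s=dict(np.load('/tmp/top.npz'));im=s['frame'][220:340,215:445,::-1]
a=cv2.resize(im[:75],None,fx=3.47,fy=3.47,interpolation=cv2.INTER_CUBIC)
s2=dict(np.load('/tmp/side.npz'));b=cv2.resize(s2['frame'][175:295,165:325,::-1],None,fx=2.7,fy=2.7,interpolation=cv2.INTER_CUBIC)
o=np.zeros((600,800,3),np.uint8);o[:min(260,a.shape[0]),:a.shape[1]]=a[:260,:800];o[265:265+b.shape[0],:b.shape[1]]=b[:335]
cv2.imwrite('pics/crop.png',o);print(a.shape,b.shape)
E
```

```text
(260, 798, 3) (324, 432, 3)
```

View pics/crop.png

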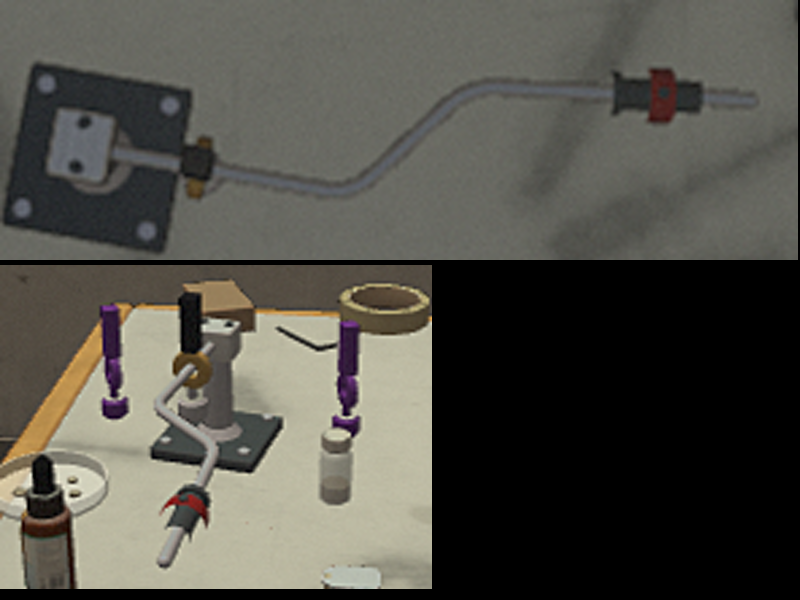

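The crop shows the brass ring under its black stem at crop (198,162), which is picture (272,267). The purple ones are separate and standing on the bench. The bush head is at crop (614,93) and the red face at about (651,96). Next I fit the rod's centreline from depth.

```bash
cat > fit.py <<'E'
from h import *
from scipy.optimize import least_squares
def path(p):
    # p: x0,y0,yaw0(rad) of root, L1,k1,L2,k2 -> list of (s,x,y,yaw) ; bends 25,kink(point),25 each R30
    x,y,h=p[:3];o=[];s=0.;ds=.001
    def go(L,c):
        nonlocal x,y,h,s
        n=max(int(round(L/ds)),1);d=L/n
        for _ in range(n):
            o.append((s,x,y,h));hm=h+c*d/2;x+=d*np.cos(hm);y+=d*np.sin(hm);h+=c*d;s+=d
    a=np.radians(25);B=.03*a
    go(p[3],0);go(B,1/.03);h+=p[4];go(B,1/.03);go(p[5],0);go(B,-1/.03);h-=p[6];go(B,-1/.03);global S3;S3=s;go(.125,0)
    o.append((s,x,y,h));return np.array(o),S3
def main():
    s=dict(np.load('/tmp/top.npz'))
    U,V=np.meshgrid(np.arange(560),np.arange(420))
    P=np.zeros((420,560,3))
    for v in range(225,300):
        for u in range(215,445):
            if s['z_map'][v,u]>0:P[v,u]=at_d(s,u,v)
    m=(P[:,:,2]>.08)&(P[:,:,2]<.108)
    print('rod z med',np.median(P[:,:,2][m]), m.sum())
    g=s['frame'].astype(int)
    cl=[]
    for u in range(245,440):
        vs=np.where(m[:,u])[0]
        if len(vs): cl.append((u,vs.mean(),len(vs),np.median(P[vs,u,2])))
    cl=np.array(cl)
    for r in cl[::6]: print(r.round(3))
    st=P[:,:,2]>.12
    vs,us=np.where(st);k=(us>258)
    print('stem px',us[k].mean(),vs[k].mean(),k.sum(),P[vs[k],us[k]].mean(0),P[vs[k],us[k],2].max())
    ok=(cl[:,2]>=4)&(cl[:,2]<=7)&(cl[:,0]>278)&(cl[:,0]<390)|(cl[:,0]>420)&(cl[:,2]>=4)&(cl[:,2]<=7)
    W=np.array([at_z(s,u,v,.097)[:2] for u,v in cl[ok,:2]])
    o=np.array([at_z(s,u,v,.095)[:2] for u,v in [(272,267),(249,264)]])
    jig=np.array([at_z(s,238.5,262,.12)[:2]])
    d=W[10]-W[0];y0=np.arctan2(d[1],d[0]);
    p0=np.r_[jig[0]+.015*np.array([np.cos(y0),np.sin(y0)]),y0,.095,0,.05,0]
    def res(p):
        o,_=path(p)
        e=[]
        for w in W:
            dd=o[:,1:3]-w;i=np.argmin((dd**2).sum(1));e.append((-np.sin(o[i,3])*dd[i,0]+np.cos(o[i,3])*dd[i,1])/.0007)
        e+=list((p[:2]-p0[:2])/.004)+[(p[3]-.095)/.01,(p[5]-.05)/.01,p[4]/.1,p[6]/.1]
        return e
    r=least_squares(res,p0,x_scale=[.01,.01,.1,.01,.1,.01,.1],diff_step=1e-3,loss='soft_l1')
    p=r.x;print('n',len(W),'rms mm',np.sqrt(np.mean(np.array(res(p)[:-6])**2))*.7)
    print('p',p.round(4),'yaw deg',np.degrees(p[2]),'kinks',np.degrees(p[[4,6]]))
    o,S3=path(p);np.savez('/tmp/fit.npz',p=p,o=o,S3=S3)
    e=o[-1];print('end',e,proj(s,[e[1],e[2],.095]),'S3',S3)
    t=np.array([np.cos(e[3]),np.sin(e[3])]);q=o[np.argmin(abs(o[:,0]-S3)),1:3]
    for n,uv,z in (('bush',(215+614/3.47,220+93/3.47),.1),('bush2',(215+618/3.47,220+93/3.47),.1),('red',(215+651/3.47,220+96/3.47),.105),('tip',(215+757/3.47,220+100/3.47),.095)):
        w=at_z(s,*uv,z)[:2];print(n,w,'along leg3',(w-q)@t,'lat',(w-q)@[-t[1],t[0]])
if __name__=='__main__':main()
E
python3 fit.py
```

```text
rod z med 0.09893449424836254 1212
[2.45000e+02 2.62357e+02 1.40000e+01 1.06000e-01]
[2.510e+02 2.635e+02 4.000e+00 9.700e-02]
[2.570e+02 2.645e+02 4.000e+00 9.900e-02]
[2.63e+02 2.66e+02 5.00e+00 1.00e-01]
[2.700e+02 2.745e+02 4.000e+00 1.030e-01]
[2.760e+02 2.625e+02 4.000e+00 9.800e-02]
[2.82e+02 2.69e+02 5.00e+00 9.60e-02]
[2.88e+02 2.70e+02 5.00e+00 9.80e-02]
[2.94e+02 2.71e+02 5.00e+00 9.80e-02]
[3.00e+02 2.72e+02 5.00e+00 9.70e-02]
[3.060e+02 2.735e+02 4.000e+00 9.800e-02]
[3.12e+02 2.74e+02 5.00e+00 9.70e-02]
[3.180e+02 2.725e+02 6.000e+00 9.800e-02]
[3.24000e+02 2.68333e+02 6.00000e+00 9.70000e-02]
[3.300e+02 2.625e+02 6.000e+00 9.900e-02]
[3.36e+02 2.57e+02 7.00e+00 9.60e-02]
[3.420e+02 2.515e+02 6.000e+00 9.800e-02]
[3.48e+02 2.47e+02 5.00e+00 9.80e-02]
[3.540e+02 2.445e+02 4.000e+00 9.700e-02]
[3.600e+02 2.445e+02 4.000e+00 1.000e-01]
[3.660e+02 2.445e+02 4.000e+00 9.600e-02]
[3.72e+02 2.45e+02 5.00e+00 9.70e-02]
[3.78e+02 2.45e+02 5.00e+00 9.90e-02]
[3.840e+02 2.455e+02 4.000e+00 9.900e-02]
[3.90e+02 2.46e+02 5.00e+00 1.00e-01]
[3.96e+02 2.46e+02 9.00e+00 1.00e-01]
[4.02
[... 258 characters left out ...]
.6292134831461 265.87640449438203 89 [0.45141873 0.09139365 0.1512371 ] 0.15752107385037775
n 123 rms mm 0.27481936352108666
p [ 0.4595  0.1314 -1.7572  0.1021  0.038   0.0524 -0.0858] yaw deg -100.678031260225 kinks [ 2.1787946  -4.91636022]
end [ 0.33186321  0.48247001 -0.18147229 -1.63332932] [431.30738525 248.13027538] S3 0.20686320594653254
bush [ 0.48496087 -0.11328998] along leg3 0.05679529374618472 lat -0.0017748732939036633
bush2 [ 0.48494136 -0.11525402] along leg3 0.058756713959429156 lat -0.0016716136363080932
red [ 0.4828499  -0.13028962] along leg3 0.07389363410411436 lat -0.00281937193387383
tip [ 0.48125649 -0.18456046] along leg3 0.1281579722178618 lat -0.0010181654475529857
```

```bash
cat >> h.py <<'E'
def need(X,yaw,base=None):
    """tool-axes shift & turn from base (x,y,z,yaw; default measured) to world X,yaw"""
    if base is None:
        o=status.get_obs();base=[*o['tool_pos'],o['orientation'][2]]
    y=np.radians(base[3]);d=np.array(X)-base[:3]
    return np.round([d[0]*np.cos(y)+d[1]*np.sin(y),d[0]*np.sin(y)-d[1]*np.cos(y),-d[2],-(yaw-base[3])],4)
E
python3 -c "
from h import *
print(need([.452,.0914,.2507],-10.68))"
```

```text
[  0.372    0.402    0.     -14.1266]
```

Units first: shifts go in shares of 800 mm and turns go in shares of 360 degrees. So 0.357 m is 0.4463, 0.331 m is 0.4138, -14.1 degrees is -0.0392.

```bash
python3 -m pendant '{"sx": [0.0513, 0.1025, 0.1538, 0.2063, 0.2588, 0.31, 0.3613, 0.4138], "sy": [0.0563, 0.1113, 0.1663, 0.2225, 0.2788, 0.335, 0.39, 0.4463], "sz": [0, 0, 0, 0, 0, 0, 0, 0], "turn": [-0.0056, -0.0111, -0.0167, -0.0222, -0.0278, -0.0333, -0.0392, -0.0392], "jaw": [0.088, 0.088, 0.088, 0.088, 0.088, 0.088, 0.088, 0.088]}' && python3 -c "
from h import *
print(need([.452,.0914,.2],-10.68))"
```

```text
clock: 1.1
tool_pos: [0.4339, 0.1479, 0.2517]
orientation: [-180.0, -0.0, -10.6]
force: [1.6, -0.2, 0.1]
opening: 0.0879
gripper_force: 0.0
[0.0282 0.0522 0.0517 0.0532]
```

To row units: 0.052 m is 0.065, 0.05 m is 0.0625.

```bash
python3 -m pendant '{"sx": [0.0175, 0.035, 0.035, 0.035, 0.035], "sy": [0.0325, 0.065, 0.065, 0.065, 0.065], "sz": [0, 0.025, 0.0625, 0.0625, 0.0625], "turn": [0, 0, 0, 0, 0], "jaw": [0.088, 0.088, 0.088, 0.088, 0.088]}' && python3 -c "
from h import *
print(need([.452,.0914,.1495],-10.68))
snap('top','top1.png');s=snap('side')
b=cv2.resize(s['frame'][120:270,180:320,::-1],None,fx=4,fy=4,interpolation=cv2.INTER_CUBIC);cv2.imwrite('pics/side1.png',b)"
```

```text
clock: 1.72
tool_pos: [0.4521, 0.0939, 0.2024]
orientation: [-180.0, -0.0, -10.7]
force: [0.4, 0.3, 0.4]
opening: 0.088
gripper_force: 0.0
[0.0003 0.0025 0.0529 0.0206]
```

View pics/side1.png

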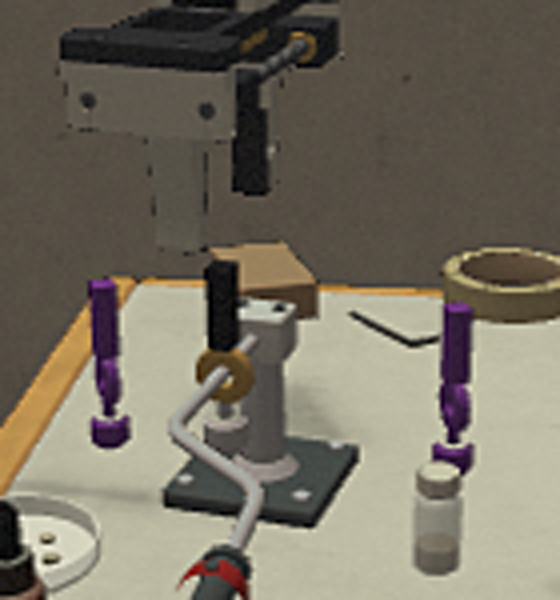

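The near finger, at crop (180,250), and the far one, at (250,190), bracket the black stem at (222,305) along the rod's direction. The descent is clear.

To row units: 0.052 m is 0.065, 0.04 m is 0.05.

```bash
python3 -m pendant '{"sx": [0, 0, 0, 0, 0, 0, 0], "sy": [0.0013, 0.0013, 0.0013, 0.0013, 0.0013, 0.0013, 0.0013], "sz": [0.025, 0.05, 0.065, 0.065, 0.065, 0.065, 0.065], "turn": [0, 0, 0, 0, 0, 0, 0], "jaw": [0.088, 0.088, 0.088, 0.088, 0.05, 0.03, 0.02]}'
```

```text
clock: 2.7
tool_pos: [0.4518, 0.0927, 0.15]
orientation: [-180.0, -0.0, -10.7]
force: [-0.3, 0.7, 0.1]
opening: 0.063
gripper_force: 0.0
```

```bash
python3 -m pendant '{"sx": [0, 0], "sy": [0, 0], "sz": [0, 0], "turn": [0, 0], "jaw": [0.018, 0.018]}'; python3 -c "
from h import *
print(need([.452,.0914,.1495],-10.68))"
```

```text
clock: 2.95
tool_pos: [0.4516, 0.0926, 0.1496]
orientation: [-180.0, -0.0, -10.7]
force: [-0.1, 0.2, -0.2]
opening: 0.0433
gripper_force: 0.0
[ 0.0006  0.0011  0.0001 -0.0155]
```

```bash
python3 -m pendant '{"sx": [0, 0, 0, 0, 0, 0, 0], "sy": [0, 0, 0, 0, 0, 0, 0], "sz": [0, 0, 0, 0, 0, 0, 0], "turn": [0, 0, 0, 0, 0, 0, 0], "jaw": [0.018, 0.018, 0.018, 0.010, 0.010, 0.010, 0.010]}'
```

```text
clock: 3.82
tool_pos: [0.4515, 0.0926, 0.1496]
orientation: [-180.0, -0.0, -10.7]
force: [0.2, 0.5, -0.6]
opening: 0.0138
gripper_force: 30.0
```

```bash
cat > plan.py <<'E'
import sys,json,os
from h import *
F=np.load('/tmp/fit.npz');o=F['o'];T='/tmp/off.json'
def wp(s):
    i=lambda a:np.array([np.interp(a,o[:,0],o[:,k]) for k in(1,2,3)])
    h=np.mean([i(a)[2] for a in np.linspace(s-.005,s+.005,21)])
    return i(s)[:2],h
st=status.get_obs();P=st['tool_pos'];Z=.1511
off=np.array(json.load(open(T))) if os.path.exists(T) else None
def sof(xy):
    return o[np.argmin(((o[:,1:3]-xy)**2).sum(1)),0]
if off is None:
    s=sof(P[:2]);c,h=wp(s);n=np.array([-np.sin(h),np.cos(h)]);off=n*((P[:2]-c)@n);json.dump(list(off),open(T,'w'));print('init off',off)
if len(sys.argv)>1 and sys.argv[1]=='fix': # fix fwd left (m), local frame
    s=sof(P[:2]-off);c,h=wp(s);off=off+float(sys.argv[2])*np.array([np.cos(h),np.sin(h)])+float(sys.argv[3])*np.array([-np.sin(h),np.cos(h)]);json.dump(list(off),open(T,'w'));sys.argv[1:4]=[]
s=sof(P[:2]-off);c,h=wp(s);t=np.array([np.cos(h),np.sin(h)]);n=np.array([-t[1],t[0]])
f=np.mean([status.get_obs()['force'] for _ in range(1)],0)
print('s %.4f off fwd/left mm %s yawerr %.1f | F fwd %.1f left %.1f z %.1f | Mz %.2f z %.4f S3 %.4f L1 %.4f'%(s,((P[:2]-off-c)@np.c_[t,n]*1e3).round(2),st['orientation'][2]-np.degrees(h)-90,f[:2]@t,f[:2]@n,f[2],st['moment'][2],P[2],F['S3'],F['p'][3]))
for a in sys.argv[1:]:
    c,h=wp(float(a));print(a,need([*(c+off),Z],np.degrees(h)+90).tolist())
E
python3 plan.py .045 .050 .055 .06 .07 .08 .09
```

```text
init off [-0.00059778  0.00011271]
s 0.0401 off fwd/left mm [-0.42 -0.  ] yawerr -0.0 | F fwd -0.6 left 0.1 z -0.6 | Mz -0.03 z 0.1496 S3 0.2069 L1 0.1021
.045 [0.0, 0.0054, -0.0015, -0.0211]
.050 [0.0, 0.0104, -0.0015, -0.0211]
.055 [0.0, 0.0154, -0.0015, -0.0211]
.06 [0.0, 0.0204, -0.0015, -0.0211]
.07 [0.0, 0.0304, -0.0015, -0.0211]
.08 [0.0, 0.0404, -0.0015, -0.0211]
.09 [0.0, 0.0504, -0.0015, -0.0211]
```

```bash
python3 -m pendant '{"sx": [0, 0, 0, 0, 0, 0, 0, 0], "sy": [0, 0.0063, 0.0125, 0.02, 0.0288, 0.0375, 0.045, 0.05], "sz": [-0.0019, -0.0019, -0.0019, -0.0019, -0.0019, -0.0019, -0.0019, -0.0019], "turn": [0, 0, 0, 0, 0, 0, 0, 0], "jaw": [0.01, 0.01, 0.01, 0.01, 0.01, 0.01, 0.01, 0.01]}'; python3 plan.py .085 .09 .095 .1 .105 .11
```

```text
clock: 4.82
tool_pos: [0.444, 0.0528, 0.1511]
orientation: [-180.0, -0.0, -10.7]
force: [0.1, 0.1, -1.5]
opening: 0.0138
gripper_force: 30.0
s 0.0801 off fwd/left mm [-0.03 -0.02] yawerr -0.0 | F fwd -0.1 left 0.1 z -1.5 | Mz -0.04 z 0.1511 S3 0.2069 L1 0.1021
.085 [0.0, 0.0049, -0.0, -0.0343]
.09 [0.0, 0.0099, -0.0, -0.0343]
.095 [0.0, 0.0149, -0.0, -0.0343]
.1 [0.0, 0.0199, -0.0, -0.9166]
.105 [0.0002, 0.0249, -0.0, -6.025]
.11 [0.0011, 0.0298, -0.0, -15.1692]
```

To row units: 0.025 m is 0.0313, 0.0225 m is 0.0281, -6 degrees is -0.0167.

```bash
python3 -m pendant '{"sx": [0, 0, 0, 0, 0, 0.0001, 0.0003, 0.0003], "sy": [0.0063, 0.0125, 0.0181, 0.0219, 0.025, 0.0281, 0.0313, 0.0313], "sz": [0, 0, 0, 0, 0, 0, 0, 0], "turn": [0, 0, 0, -0.0008, -0.0028, -0.0083, -0.0167, -0.0167], "jaw": [0.01, 0.01, 0.01, 0.01, 0.01, 0.01, 0.01, 0.01]}'; python3 plan.py .1075 .11 .1125 .115 .1175 .12
```

```text
clock: 5.82
tool_pos: [0.4397, 0.0285, 0.1511]
orientation: [-180.0, 0.0, -4.7]
force: [0.3, -0.0, -1.7]
opening: 0.0135
gripper_force: 30.0
s 0.1052 off fwd/left mm [-0.39  0.07] yawerr -0.2 | F fwd 0.0 left 0.3 z -1.7 | Mz 0.02 z 0.1511 S3 0.2069 L1 0.1021
.1075 [0.0, 0.0027, -0.0, -4.2766]
.11 [0.0003, 0.0052, -0.0, -9.1613]
.1125 [0.0008, 0.0077, -0.0, -14.4547]
.115 [0.0015, 0.0101, -0.0, -19.7481]
.1175 [0.0025, 0.0124, -0.0, -25.0415]
.12 [0.0037, 0.0146, -0.0, -30.3057]
```

To row units: 0.0052 m is 0.0065, 0.004 m is 0.005, -9.2 degrees is -0.0256.

```bash
python3 -m pendant '{"sx": [0, 0, 0.0001, 0.0004, 0.0004], "sy": [0.0018, 0.0034, 0.005, 0.0065, 0.0065], "sz": [0, 0, 0, 0, 0], "turn": [-0.0056, -0.0119, -0.0186, -0.0256, -0.0256], "jaw": [0.01, 0.01, 0.01, 0.01, 0.01]}'; python3 plan.py .11125 .1125 .11375 .115 .1175 .12
```

```text
clock: 6.45
tool_pos: [0.4396, 0.0235, 0.1511]
orientation: [-180.0, 0.0, 4.4]
force: [-0.3, -0.1, -1.5]
opening: 0.0138
gripper_force: 30.0
s 0.1102 off fwd/left mm [-0.34  0.05] yawerr -0.4 | F fwd 0.1 left -0.3 z -1.5 | Mz -0.02 z 0.1511 S3 0.2069 L1 0.1021
.11125 [-0.0, 0.0014, -0.0, -2.6686]
.1125 [0.0001, 0.0026, -0.0, -5.3149]
.11375 [0.0002, 0.0039, -0.0, -7.962]
.115 [0.0004, 0.0051, -0.0, -10.6083]
.1175 [0.001, 0.0076, -0.0, -15.9017]
.12 [0.0018, 0.0099, -0.0, -21.1659]
```

To row units: 0.0076 m is 0.0095, 0.0064 m is 0.008, -13.2 degrees is -0.0367.

```bash
python3 -m pendant '{"sx": [0, 0.0001, 0.0003, 0.0005, 0.0009, 0.0013, 0.0013], "sy": [0.0018, 0.0033, 0.0049, 0.0064, 0.008, 0.0095, 0.0095], "sz": [0, 0, 0, 0, 0, 0, 0], "turn": [-0.0075, -0.0147, -0.0222, -0.0294, -0.0367, -0.0442, -0.0442], "jaw": [0.01, 0.01, 0.01, 0.01, 0.01, 0.01, 0.01]}'; python3 plan.py .12 .1225 .125 .1275 .13
```

```text
clock: 7.32
tool_pos: [0.4412, 0.016, 0.1511]
orientation: [-180.0, -0.0, 20.3]
force: [0.7, -0.7, -1.0]
opening: 0.0139
gripper_force: 30.0
s 0.1172 off fwd/left mm [0.33 0.06] yawerr 0.5 | F fwd 0.8 left 0.4 z -1.0 | Mz -0.00 z 0.1511 S3 0.2069 L1 0.1021
.12 [0.0001, 0.0024, -0.0, -5.2945]
.1225 [0.0004, 0.0049, -0.0, -10.0921]
.125 [0.0009, 0.0073, -0.0, -14.5259]
.1275 [0.0017, 0.0097, -0.0, -17.8513]
.13 [0.0026, 0.0121, -0.0, -20.0399]
```

To row units: 0.0073 m is 0.0091, 0.0061 m is 0.0076, -14.5 degrees is -0.0403.

```bash
python3 -m pendant '{"sx": [0, 0.0001, 0.0003, 0.0005, 0.0008, 0.0011, 0.0011], "sy": [0.0015, 0.003, 0.0046, 0.0061, 0.0076, 0.0091, 0.0091], "sz": [0, 0, 0, 0, 0, 0, 0], "turn": [-0.0072, -0.0147, -0.0217, -0.0281, -0.0344, -0.0403, -0.0403], "jaw": [0.01, 0.01, 0.01, 0.01, 0.01, 0.01, 0.01]}'; python3 plan.py .1275 .13 .1325 .135 .1375 .14
```

```text
clock: 8.2
tool_pos: [0.4445, 0.0095, 0.1511]
orientation: [-180.0, -0.0, 34.8]
force: [-0.4, 0.4, -0.8]
opening: 0.0133
gripper_force: 30.0
s 0.1253 off fwd/left mm [-0.38 -0.03] yawerr -0.5 | F fwd -0.5 left -0.1 z -0.8 | Mz 0.03 z 0.1511 S3 0.2069 L1 0.1021
.1275 [0.0002, 0.0026, -0.0, -3.3673]
.13 [0.0004, 0.0051, -0.0, -5.5559]
.1325 [0.0007, 0.0075, -0.0, -6.6077]
.135 [0.001, 0.01, -0.0, -6.71]
.1375 [0.0013, 0.0125, -0.0, -6.71]
.14 [0.0016, 0.015, -0.0, -6.71]
```

To row units: 0.015 m is 0.0188, 0.0125 m is 0.0156, -6.7 degrees is -0.0186.

```bash
python3 -m pendant '{"sx": [0.0003, 0.0005, 0.0009, 0.0013, 0.0016, 0.002, 0.002], "sy": [0.0033, 0.0064, 0.0094, 0.0125, 0.0156, 0.0188, 0.0188], "sz": [0, 0, 0, 0, 0, 0, 0], "turn": [-0.0094, -0.0156, -0.0183, -0.0186, -0.0186, -0.0186, -0.0186], "jaw": [0.01, 0.01, 0.01, 0.01, 0.01, 0.01, 0.01]}'; python3 plan.py .145 .15 .16 .17 .175 .18 .185; python3 -c "
from h import *
s=snap('top');b=cv2.resize(s['frame'][215:295,260:400,::-1],None,fx=5,fy=5,interpolation=cv2.INTER_CUBIC);cv2.imwrite('pics/mid.png',b)"
```

```text
clock: 9.07
tool_pos: [0.4545, -0.0021, 0.151]
orientation: [-180.0, 0.0, 41.6]
force: [0.0, -0.2, -1.8]
opening: 0.0137
gripper_force: 30.0
s 0.1404 off fwd/left mm [-0.21 -0.04] yawerr 0.1 | F fwd 0.2 left -0.2 z -1.8 | Mz 0.02 z 0.1510 S3 0.2069 L1 0.1021
.145 [0.0, 0.0048, -0.0001, 0.0713]
.15 [0.0, 0.0098, -0.0001, 0.0713]
.16 [0.0, 0.0198, -0.0001, 0.0713]
.17 [0.0, 0.0298, -0.0001, 0.0713]
.175 [-0.0, 0.0348, -0.0001, 0.0713]
.18 [-0.0, 0.0398, -0.0001, 1.9676]
.185 [-0.0003, 0.0448, -0.0001, 8.3945]
```

View pics/mid.png

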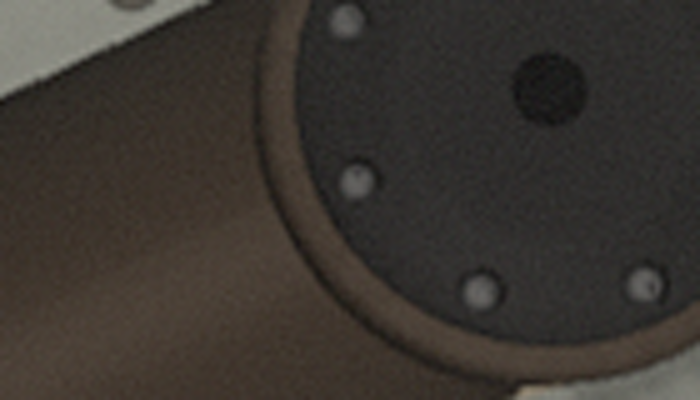

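The arm hides the ring from the top camera here. I'll check by feel instead, with a small sideways probe on leg 2.

To row units: 0.006 m is 0.0075, 0.004 m is 0.005.

```bash
python3 -m pendant '{"sx": [0.0006, 0.0013, 0.0015, 0.0015], "sy": [0.005, 0.0075, 0.0075, 0.0075], "sz": [0, 0, 0, 0], "turn": [0, 0, 0, 0], "jaw": [0.01, 0.01, 0.01, 0.01]}'; python3 plan.py;  python3 -m pendant '{"sx": [-0.0015, -0.0023, -0.003, -0.003], "sy": [0.0025, 0.005, 0.005, 0.005], "sz": [0, 0, 0, 0], "turn": [0, 0, 0, 0], "jaw": [0.01, 0.01, 0.01, 0.01]}'; python3 plan.py .155 .16 .165 .17
```

```text
clock: 9.62
tool_pos: [0.4593, -0.0057, 0.151]
orientation: [-180.0, 0.0, 41.6]
force: [-0.3, -0.5, -0.7]
opening: 0.0136
gripper_force: 30.0
s 0.1464 off fwd/left mm [-0.43  1.15] yawerr 0.1 | F fwd 0.2 left -0.5 z -0.7 | Mz 0.03 z 0.1510 S3 0.2069 L1 0.1021
clock: 10.12
tool_pos: [0.4603, -0.0103, 0.1511]
orientation: [180.0, -0.0, 41.6]
force: [0.2, 0.6, -2.3]
opening: 0.0141
gripper_force: 30.0
s 0.1505 off fwd/left mm [-0.35 -1.11] yawerr 0.1 | F fwd -0.3 left 0.6 z -2.3 | Mz 0.05 z 0.1511 S3 0.2069 L1 0.1021
.155 [0.0011, 0.0049, 0.0, 0.095]
.16 [0.0011, 0.0099, 0.0, 0.095]
.165 [0.0011, 0.0149, 0.0, 0.095]
.17 [0.0011, 0.0199, 0.0, 0.095]
```

Both sides are free to ±1.1 mm, so the fit is centred. On to bend 2.

To row units: 0.0248 m is 0.031, 0.02 m is 0.025, 0.1 degrees is 0.0003.

```bash
python3 -m pendant '{"sx": [0.0008, 0.0014, 0.0014, 0.0014, 0.0014, 0.0014, 0.0014], "sy": [0.0025, 0.0075, 0.0138, 0.02, 0.025, 0.031, 0.031], "sz": [0, 0, 0, 0, 0, 0, 0], "turn": [0, 0, 0, 0, 0, 0.0003, 0.0003], "jaw": [0.01, 0.01, 0.01, 0.01, 0.01, 0.01, 0.01]}'; python3 plan.py .1775 .18 .1825 .185 .1875 .19
```

```text
clock: 11.0
tool_pos: [0.4776, -0.0283, 0.151]
orientation: [-180.0, 0.0, 41.5]
force: [0.2, -0.3, -2.0]
opening: 0.0138
gripper_force: 30.0
s 0.1746 off fwd/left mm [ 0.49 -0.08] yawerr -0.0 | F fwd 0.3 left -0.1 z -2.0 | Mz 0.02 z 0.1510 S3 0.2069 L1 0.1021
.1775 [0.0001, 0.0024, -0.0001, 0.3585]
.18 [0.0001, 0.0049, -0.0001, 1.8667]
.1825 [0.0, 0.0074, -0.0001, 4.5117]
.185 [-0.0002, 0.0099, -0.0001, 8.2936]
.1875 [-0.0007, 0.0123, -0.0001, 12.9894]
.19 [-0.0013, 0.0147, -0.0001, 16.8368]
```

To row units: 0.0123 m is 0.0154, 0.0111 m is 0.0139, 13 degrees is 0.0361.

```bash
python3 -m pendant '{"sx": [0.0001, 0.0001, 0, -0.0001, -0.0003, -0.0005, -0.0009, -0.0009], "sy": [0.003, 0.0061, 0.0093, 0.0109, 0.0124, 0.0139, 0.0154, 0.0154], "sz": [0, 0, 0, 0, 0, 0, 0, 0], "turn": [0.0011, 0.0053, 0.0125, 0.0175, 0.0231, 0.0297, 0.0361, 0.0361], "jaw": [0.01, 0.01, 0.01, 0.01, 0.01, 0.01, 0.01, 0.01]}'; python3 plan.py .19 .1925 .195 .1975 .2 .2025
```

```text
clock: 12.0
tool_pos: [0.485, -0.0378, 0.151]
orientation: [180.0, 0.0, 28.5]
force: [0.6, 0.5, -2.3]
opening: 0.0141
gripper_force: 30.0
s 0.1877 off fwd/left mm [-0.48 -0.14] yawerr 0.4 | F fwd -0.2 left 0.8 z -2.3 | Mz -0.01 z 0.1510 S3 0.2069 L1 0.1021
.19 [0.0, 0.0027, -0.0001, 3.8344]
.1925 [-0.0003, 0.0052, -0.0001, 7.4385]
.195 [-0.0007, 0.0077, -0.0001, 11.0426]
.1975 [-0.0012, 0.0101, -0.0001, 14.6466]
.2 [-0.0019, 0.0125, -0.0001, 18.9439]
.2025 [-0.0028, 0.0149, -0.0001, 23.6482]
```

To row units: 0.0077 m is 0.0096, 0.0065 m is 0.0081, 11 degrees is 0.0306.

```bash
python3 -m pendant '{"sx": [0.0001, 0, -0.0001, -0.0004, -0.0006, -0.0009, -0.0009], "sy": [0.0018, 0.0034, 0.005, 0.0065, 0.0081, 0.0096, 0.0096], "sz": [0, 0, 0, 0, 0, 0, 0], "turn": [0.0056, 0.0106, 0.0156, 0.0206, 0.0256, 0.0306, 0.0306], "jaw": [0.01, 0.01, 0.01, 0.01, 0.01, 0.01, 0.01]}'; python3 plan.py .1975 .2 .2025 .205 .2075 .21 .2125
```

```text
clock: 12.88
tool_pos: [0.4882, -0.045, 0.151]
orientation: [180.0, 0.0, 17.5]
force: [0.5, 0.3, -2.3]
opening: 0.0141
gripper_force: 30.0
s 0.1948 off fwd/left mm [0.31 0.04] yawerr -0.3 | F fwd -0.1 left 0.6 z -2.3 | Mz -0.06 z 0.1510 S3 0.2069 L1 0.1021
.1975 [-0.0001, 0.0024, -0.0001, 3.6401]
.2 [-0.0003, 0.0049, -0.0001, 7.9374]
.2025 [-0.0008, 0.0074, -0.0001, 12.6417]
.205 [-0.0014, 0.0098, -0.0001, 16.4447]
.2075 [-0.0023, 0.0121, -0.0001, 19.1108]
.21 [-0.0032, 0.0145, -0.0001, 20.6402]
.2125 [-0.004, 0.0168, -0.0001, 21.0451]
```

To row units: 0.0074 m is 0.0093, 0.0062 m is 0.0078, 12.6 degrees is 0.035.

```bash
python3 -m pendant '{"sx": [0, -0.0001, -0.0003, -0.0004, -0.0006, -0.001, -0.001], "sy": [0.0015, 0.003, 0.0046, 0.0061, 0.0078, 0.0093, 0.0093], "sz": [0, 0, 0, 0, 0, 0, 0], "turn": [0.005, 0.01, 0.0161, 0.0219, 0.0286, 0.035, 0.035], "jaw": [0.01, 0.01, 0.01, 0.01, 0.01, 0.01, 0.01]}'; python3 plan.py .205 .2075 .21 .2125 .215 .2175 .22
```

```text
clock: 13.75
tool_pos: [0.4896, -0.0523, 0.151]
orientation: [180.0, 0.0, 4.9]
force: [1.0, 0.9, -4.7]
opening: 0.0136
gripper_force: 30.0
s 0.2028 off fwd/left mm [-0.3  -0.05] yawerr 0.6 | F fwd -0.8 left 1.0 z -4.7 | Mz 0.04 z 0.1510 S3 0.2069 L1 0.1021
.205 [-0.0001, 0.0025, -0.0001, 3.8419]
.2075 [-0.0004, 0.0049, -0.0001, 6.5081]
.21 [-0.0007, 0.0074, -0.0001, 8.0374]
.2125 [-0.0011, 0.0099, -0.0001, 8.4424]
.215 [-0.0015, 0.0124, -0.0001, 8.4424]
.2175 [-0.0018, 0.0148, -0.0001, 8.4424]
.22 [-0.0022, 0.0173, -0.0001, 8.4424]
```

A downward pull of about 3 N beyond the ring's weight means the ring is riding high, so I lower it a little.

To row units: 0.0008 m is 0.001, 0.0004 m is 0.0005.

```bash
python3 -m pendant '{"sx": [0, 0, 0], "sy": [0, 0, 0], "sz": [0.0005, 0.001, 0.001], "turn": [0, 0, 0], "jaw": [0.01, 0.01, 0.01]}'; python3 plan.py
```

```text
clock: 14.12
tool_pos: [0.4897, -0.0522, 0.1504]
orientation: [180.0, -0.0, 4.9]
force: [0.0, -0.3, -1.7]
opening: 0.014
gripper_force: 30.0
s 0.2028 off fwd/left mm [-0.38  0.11] yawerr 0.7 | F fwd 0.3 left -0.0 z -1.7 | Mz 0.02 z 0.1504 S3 0.2069 L1 0.1021
```

To row units: 0.0099 m is 0.0124, -0.0002 m is -0.0003, 8.4 degrees is 0.0233.

```bash
sed -i 's/Z=.1511/Z=.1501/' plan.py; python3 -m pendant '{"sx": [0, -0.0001, -0.0003, -0.0005, -0.0006, -0.0009, -0.0014, -0.0014], "sy": [0.0016, 0.0031, 0.0046, 0.0061, 0.0078, 0.0093, 0.0124, 0.0124], "sz": [0.0003, 0.0004, 0.0004, 0.0004, 0.0004, 0.0004, 0.0004, 0.0004], "turn": [0.0056, 0.0108, 0.0144, 0.0181, 0.0203, 0.0222, 0.0233, 0.0233], "jaw": [0.01, 0.01, 0.01, 0.01, 0.01, 0.01, 0.01, 0.01]}'; python3 plan.py .215 .22 .225 .23 .24 .25 .255 .26
```

```text
clock: 15.12
tool_pos: [0.4893, -0.0623, 0.1499]
orientation: [180.0, 0.0, -3.5]
force: [0.6, 0.5, -1.5]
opening: 0.0137
gripper_force: 30.0
s 0.2129 off fwd/left mm [-0.34 -0.04] yawerr 0.1 | F fwd -0.6 left 0.5 z -1.5 | Mz -0.05 z 0.1499 S3 0.2069 L1 0.1021
.215 [0.0, 0.0025, -0.0002, 0.0713]
.22 [0.0, 0.0075, -0.0002, 0.0713]
.225 [0.0, 0.0125, -0.0002, 0.0713]
.23 [0.0, 0.0175, -0.0002, 0.0713]
.24 [0.0, 0.0275, -0.0002, 0.0713]
.25 [-0.0, 0.0375, -0.0002, 0.0713]
.255 [-0.0, 0.0425, -0.0002, 0.0713]
.26 [-0.0, 0.0475, -0.0002, 0.0713]
```

To row units: 0.034 m is 0.0425, 0.03 m is 0.0375.

```bash
python3 -m pendant '{"sx": [0, 0, 0, 0, 0, 0, 0, 0], "sy": [0.0063, 0.0125, 0.0188, 0.025, 0.0313, 0.0375, 0.0425, 0.0425], "sz": [0, 0, 0, 0, 0, 0, 0, 0], "turn": [0, 0, 0, 0, 0, 0, 0, 0], "jaw": [0.01, 0.01, 0.01, 0.01, 0.01, 0.01, 0.01, 0.01]}'; python3 plan.py .255 .26; python3 -c "
from h import *
s=snap('side');b=cv2.resize(s['frame'][140:300,160:320,::-1],None,fx=3.7,fy=3.7,interpolation=cv2.INTER_CUBIC);cv2.imwrite('pics/side2.png',b)"
```

```text
clock: 16.12
tool_pos: [0.4872, -0.0964, 0.1499]
orientation: [180.0, 0.0, -3.5]
force: [-0.3, -0.5, -3.1]
opening: 0.0138
gripper_force: 30.0
s 0.2469 off fwd/left mm [-0.08 -0.03] yawerr 0.1 | F fwd 0.5 left -0.3 z -3.1 | Mz -0.02 z 0.1499 S3 0.2069 L1 0.1021
.255 [0.0, 0.0082, -0.0002, 0.0694]
.26 [0.0, 0.0132, -0.0002, 0.0694]
```

View pics/side2.png

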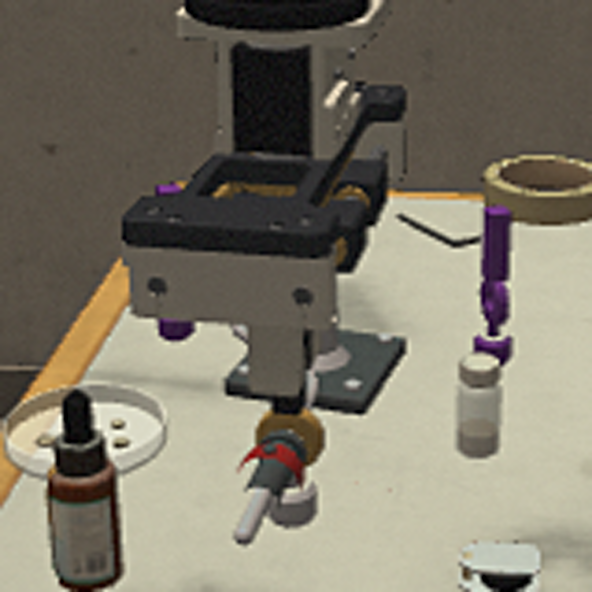

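The ring is upright on leg 3 at crop (292,437), just short of the bush at (280,450), and the objects look untouched. I lower it slightly and creep forward.

To row units: 0.008 m is 0.01, 0.007 m is 0.0088.

```bash
python3 -m pendant '{"sx": [0, 0, 0, 0, 0, 0], "sy": [0.0013, 0.0038, 0.0063, 0.0088, 0.01, 0.01], "sz": [0.0005, 0.0008, 0.0008, 0.0008, 0.0008, 0.0008], "turn": [0, 0, 0, 0, 0, 0], "jaw": [0.01, 0.01, 0.01, 0.01, 0.01, 0.01]}'; python3 plan.py
```

```text
clock: 16.92
tool_pos: [0.4868, -0.1042, 0.1494]
orientation: [180.0, -0.0, -3.5]
force: [-0.3, -0.2, -1.4]
opening: 0.0138
gripper_force: 30.0
s 0.2549 off fwd/left mm [-0.36  0.08] yawerr 0.1 | F fwd 0.2 left -0.3 z -1.4 | Mz 0.04 z 0.1494 S3 0.2069 L1 0.1021
```

To row units: 0.0015 m is 0.0019, 0.001 m is 0.0013.

```bash
for k in 1; do python3 -m pendant '{"sx": [0, 0, 0, 0], "sy": [0.0006, 0.0013, 0.0019, 0.0019], "sz": [0, 0, 0, 0], "turn": [0, 0, 0, 0], "jaw": [0.01, 0.01, 0.01, 0.01]}'; done; python3 plan.py; python3 -m pendant '{"sx": [0, 0, 0], "sy": [0.0006, 0.0013, 0.0013], "sz": [0, 0, 0], "turn": [0, 0, 0], "jaw": [0.01, 0.01, 0.01]}'; python3 plan.py
```

```text
clock: 17.42
tool_pos: [0.4867, -0.1055, 0.1494]
orientation: [180.0, -0.0, -3.5]
force: [-1.0, 0.8, -1.6]
opening: 0.0137
gripper_force: 30.0
s 0.2559 off fwd/left mm [0.04 0.09] yawerr 0.1 | F fwd -0.8 left -1.1 z -1.6 | Mz 0.02 z 0.1494 S3 0.2069 L1 0.1021
clock: 17.8
tool_pos: [0.4866, -0.1066, 0.1494]
orientation: [180.0, 0.0, -3.5]
force: [-0.1, -0.7, -2.7]
opening: 0.0135
gripper_force: 30.0
s 0.2569 off fwd/left mm [0.05 0.08] yawerr 0.1 | F fwd 0.7 left -0.0 z -2.7 | Mz 0.04 z 0.1494 S3 0.2069 L1 0.1021
```

To row units: 0.001 m is 0.0013, 0.0008 m is 0.001.

```bash
python3 -m pendant '{"sx": [0, 0, 0, 0], "sy": [0.0005, 0.001, 0.0013, 0.0013], "sz": [0.0003, 0.0005, 0.0005, 0.0005], "turn": [0, 0, 0, 0], "jaw": [0.01, 0.01, 0.01, 0.01]}'; python3 plan.py
```

```text
clock: 18.3
tool_pos: [0.4866, -0.1073, 0.149]
orientation: [-180.0, -0.0, -3.5]
force: [-1.6, 2.3, -2.0]
opening: 0.0137
gripper_force: 30.0
s 0.2579 off fwd/left mm [-0.21  0.06] yawerr 0.1 | F fwd -2.2 left -1.7 z -2.0 | Mz 0.02 z 0.1490 S3 0.2069 L1 0.1021
```

To row units: 0.001 m is 0.0013, 0.0008 m is 0.001.

```bash
python3 -m pendant '{"sx": [0, 0, 0, 0], "sy": [0.0005, 0.001, 0.0013, 0.0013], "sz": [0, 0, 0, 0], "turn": [0, 0, 0, 0], "jaw": [0.01, 0.01, 0.01, 0.01]}'; python3 plan.py
```

```text
clock: 18.8
tool_pos: [0.4865, -0.1077, 0.1489]
orientation: [-179.9, -0.0, -3.5]
force: [-1.1, 8.2, -1.2]
opening: 0.014
gripper_force: 30.0
s 0.2579 off fwd/left mm [0.21 0.  ] yawerr 0.1 | F fwd -8.1 left -1.6 z -1.2 | Mz -0.01 z 0.1489 S3 0.2069 L1 0.1021
```

Contact, with about 8 N of push. I ease back slightly and hold.

To row units: -0.0002 m is -0.0003.

```bash
python3 -m pendant '{"sx": [0, 0, 0, 0], "sy": [-0.0003, -0.0003, -0.0003, -0.0003], "sz": [0, 0, 0, 0], "turn": [0, 0, 0, 0], "jaw": [0.01, 0.01, 0.01, 0.01]}'; python3 plan.py;
```

```text
clock: 19.3
tool_pos: [0.4865, -0.1076, 0.1489]
orientation: [-179.9, -0.0, -3.5]
force: [-0.4, 7.3, -1.1]
opening: 0.0139
gripper_force: 30.0
s 0.2579 off fwd/left mm [ 0.14 -0.  ] yawerr 0.1 | F fwd -7.2 left -0.8 z -1.1 | Mz -0.00 z 0.1489 S3 0.2069 L1 0.1021
```

```bash
python3 -m pendant '{"sx": [0, 0, 0, 0, 0, 0, 0, 0], "sy": [0, 0, 0, 0, 0, 0, 0, 0], "sz": [0, 0, 0, 0, 0, 0, 0, 0], "turn": [0, 0, 0, 0, 0, 0, 0, 0], "jaw": [0.01, 0.01, 0.01, 0.01, 0.01, 0.01, 0.01, 0.01]}'; python3 plan.py;
```

```text
clock: 20.3
tool_pos: [0.4865, -0.1076, 0.1489]
orientation: [-179.9, -0.0, -3.5]
force: [-0.6, 6.8, -0.8]
opening: 0.0141
gripper_force: 30.0
s 0.2579 off fwd/left mm [0.12 0.01] yawerr 0.1 | F fwd -6.8 left -1.0 z -0.8 | Mz 0.01 z 0.1489 S3 0.2069 L1 0.1021
```

To row units: -0.0025 m is -0.0031, -0.001 m is -0.0013.

```bash
python3 -m pendant '{"sx": [0, 0, 0, 0, 0, 0, 0, 0], "sy": [-0.0013, -0.0031, -0.0031, -0.0031, -0.0031, -0.0031, -0.0031, -0.0031], "sz": [0, 0.0005, 0.0005, 0.0005, 0.0005, 0.0005, 0.0005, 0.0005], "turn": [0, 0, 0, 0, 0, 0, 0, 0], "jaw": [0.01, 0.01, 0.01, 0.02, 0.03, 0.05, 0.07, 0.088]}'; python3 -m pendant '{"sx": [0, 0, 0, 0], "sy": [0, 0, 0, 0], "sz": [0, 0, 0, 0], "turn": [0, 0, 0, 0], "jaw": [0.088, 0.088, 0.088, 0.088]}'
```

```text
clock: 21.3
tool_pos: [0.4867, -0.1058, 0.1486]
orientation: [-180.0, -0.0, -3.5]
force: [0.5, -0.4, -0.2]
opening: 0.0545
gripper_force: 0.0
clock: 21.8
tool_pos: [0.4867, -0.1058, 0.1486]
orientation: [180.0, 0.0, -3.5]
force: [0.2, -0.3, -0.0]
opening: 0.087
gripper_force: 0.0
```

To row units: -0.17 m is -0.2125, -0.13 m is -0.1625.

```bash
python3 -m pendant '{"sx": [0, 0, 0, 0, 0, 0, 0, 0], "sy": [0, 0, 0, 0, 0, -0.0625, -0.1375, -0.2125], "sz": [-0.0125, -0.0375, -0.075, -0.125, -0.1625, -0.1625, -0.1625, -0.1625], "turn": [0, 0, 0, 0, 0, 0, 0, 0], "jaw": [0.088, 0.088, 0.088, 0.088, 0.088, 0.088, 0.088, 0.088]}';python3 -m pendant '{"sx": [0, 0, 0, 0, 0, 0, 0, 0], "sy": [-0.075, -0.15, -0.2125, -0.2125, -0.2125, -0.2125, -0.2125, -0.2125], "sz": [0, 0, 0, 0, 0, 0, 0, 0], "turn": [0, 0, 0, 0, 0, 0, 0, 0], "jaw": [0.088, 0.088, 0.088, 0.088, 0.088, 0.088, 0.088, 0.088]}'; python3 -c "
from h import *
t=snap('top');s=snap('side');f=lambda i,r:cv2.resize(i[r[0]:r[0]+150,r[1]:r[1]+200,::-1],None,fx=2,fy=2)
cv2.imwrite('pics/end.png',np.hstack([f(s['frame'],(160,150)),f(t['frame'],(190,240))]))"
```

```text
clock: 22.8
tool_pos: [0.497, 0.0653, 0.2798]
orientation: [-180.0, -0.1, -3.5]
force: [1.1, -0.2, 0.9]
opening: 0.0875
gripper_force: 0.0
clock: 23.8
tool_pos: [0.5075, 0.2329, 0.2788]
orientation: [-180.0, -0.0, -3.6]
force: [-0.7, 0.4, 0.1]
opening: 0.0876
gripper_force: 0.0
```

View pics/end.png

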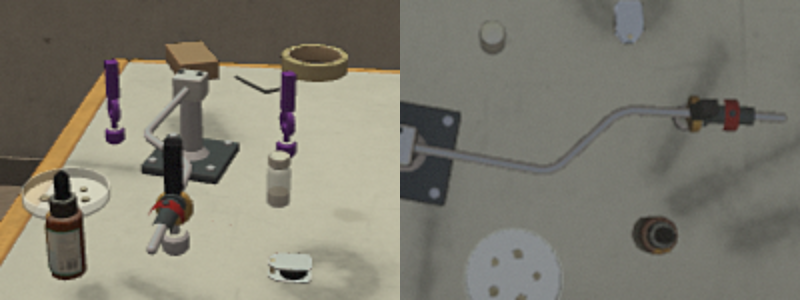

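The ring hangs upright just before the bush, at (695,113) in the top half of the picture. It is let go, and the vial, bottle, dish and loupe are in place.

```bash
python3 -c "
from plant import job
print(job.close_job())"
```

```text
the job is handed in; nothing more can be done
None
```

The ring went round both bends and pressed the stop's bush at about 7 N for over a second (8 N peak read), then was let go hanging upright beside it, other objects in place; the job is handed in, but no verdict was returned.

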